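# Shut the tagged valve in the bench air box

### The arm

A 7-joint arm with a two-finger parallel gripper is mounted at the origin on the work surface. World frame = base frame: x ahead of the robot, y to its left, z up, the work surface at z = 0. Lengths are in m, angles in rad, forces in N, time in s.
With the tool pointing down it reaches from about 0.425 to 0.95 m from the base axis. Payload 4.7 kg.
Tool frame: the origin (TCP) lies between the finger pads; the fingertips stand 25 mm ahead of it and the grasp point (between the pads) lies 6 mm ahead of it; z points along the fingers, y is the line along which they close (so a half turn about z gives the same grasp; the last joint's range is limited). The gripper opens to 85 mm and grips with 20 to 120 N. Pads are 22 mm wide; open, the fingers measure 114 mm over their backs; the gripper's body (76 mm by 85 mm) begins 54 mm behind the grasp point. The pads swing forward as they close: fully open they stand 13 mm farther back than shut.
Start: joints at [-1.168, 0.469, -0.049, 1.532, 0.024, 1.141, -0.082], TCP at [0.282, 0.613, 0.23] pointing down, gripper open.
Joint ranges: [-2.59, 2.59], [-0.33, 1.99], [-1.39, 1.29], [0.1, 2.45], [-1.04, 4.18], [0.21, 1.99], [-2.66, 2.66]. Speed limits (rad/s): [2.57, 2.57, 3.14, 3.14, 3.14, 3.14, 3.14].

### API

Orientations are given as a 3x3 rotation matrix whose columns are the frame's x, y, z axes.
In Python, from rig import * gives the robot as it stands. Calls block until the motion is done:
- movep(position, orientation): joint-space move of the TCP to a pose.
- move_l(position, attitude=None, feed=0.15, until_force=None): straight line of the TCP; attitude=None keeps the orientation; feed is the mean speed in m/s. With until_force (N) it stops when the force on the tool has changed by that much, and returns True; else False.
- move_joints(angles): joint-space move.
- command_gripper(opening, newtons=None): finger opening in m; newtons is the grip in N (None keeps the last); returns when the fingers have stopped.
- sleep(seconds).
- inverse_kinematics(position, orientation): joint angles nearest the present ones, or None.
- sense(): the state.
- camera(name): name is "scene" or "top" or "wrist"; returns (picture, depth): 420x560x3 uint8, red, green, blue; 420x560 float32, m along the optical axis (not along the pixel's ray), 0 where there is no reading.
- camera_params(name): a dict with "K" (3x3 intrinsics, pixels), "dist" ([k1, k2, p1, p2, k3] as OpenCV has them; the pictures are not rectified), "position" and "rotation" of the camera in the world; the wrist camera has in their place "tool_from_camera" (4x4, takes a point from camera to tool coordinates, whose origin is the TCP and whose axes are the flange's). Camera axes: x right, y down, z forward; pixel columns grow to the right and rows downward; lengths in m; the calibration is good to about 2 mm. A picture is of the moment at which its call begins: read the wrist's pose just before it. camera_params takes no time and is no camera call.
A pose or a line that the arm cannot do raises Unreachable and nothing moves.
- finish_job(): hands the job in; it is judged then, once.
The state is a dict: "time_s": time; "joint_pos": joint angles; "qd": joint speeds; "joint_efforts": joint torques, N m; "position": TCP position; "tcp_rot": TCP orientation; "wrist_force": force on the tool from outside, world axes, zero at the start; "ft_torque": the same for the moment, N m; "finger_gap": finger opening in m; "gripper_force": force on a finger pad.
Only numpy, scipy, OpenCV 4.12 (cv2) and the standard library are available. Lean on these libraries where they do the work, as an engineer would, in place of code of your own. Each camera call takes 0.05 s, during which the arm holds its last target. There are 200 camera calls.

### The job

Push the sliding cover of the grey valve box on the bench all the way to the left (as the robot sees it) to uncover the two valve levers, then push the lever that carries the round disc clockwise (seen from above) until it is fully shut, square across its pipe. Push with the fingertips only, leave the other lever as it is, and do not disturb the jar, tin and two wrenches lying about.

Things in the scene. Friction and masses are not known exactly. Their poses are not given: they have to be found in the camera images.
- valve_box: Fixed grey steel box, 182 mm (x) by 476 mm (y), 86 mm high, with 6 mm wide guide rails along both long edges up to 98 mm. Origin: centre of its underside, on the bench; its x points away from the robot, y to the left along the box, z up. The half at +y is a closed housing, the half at -y an open well with two valves under the cover.
- well (a point): Middle of the well's floor, 6 mm above the bench; axes are the box's. Inside the well measures 162 mm (x) by 228 mm (y). Two lever pivots stand at x = 20 mm, y = -56 and +39 mm from here; either may be the marked one. 22 mm pipes along x, 34 mm above the bench, pass under the levers and stick out of the box in front by up to 20 mm and behind by up to 90 mm.
- cover (a joint): m: steel cover plate 160 x 238 x 6 mm (top 94 mm above the bench) that slides along the box's +y. 0 = well covered; 0.225 = fully open on its stop, parked over the closed housing. Starts at 0 to 0.03. It takes about 2.5 N plus 6 N per m/s and stays where it is left; it cannot be lifted.
- cover_face (a point): Middle of the upright face of the thumb ramp on the cover, 105 mm above the bench. The ramp is 110 mm wide along the box's x; the face looks to the box's -y (right) and rises from 94 to 116 mm above the bench; from its top the ramp slopes down over 45 mm towards +y, so it is pushed from its right side towards +y. Axes are the box's.
- marked_lever (a joint): The lever to be shut, rad: 0 = open, bar along its pipe, pointing from the pivot to the box's -x; grows clockwise seen from above to 1.571 = shut on its stop, bar pointing to the box's +y (left). Starts at 0 to 0.25. Needs 0.12 N m (3 N at 45 mm from the pivot); stays where it is left.
- marked_pivot (a point): Pivot axis of the lever to be shut, 70 mm above the bench. The bar is 14 mm wide, 12 mm thick (64 to 76 mm above the bench), and reaches 65 mm from the pivot to its tip, 8 mm behind the pivot. On top, centred on the pivot, it carries a flat round aluminium disc 42 mm across, 4 mm thick. The frame turns with the lever: -x points along the bar to the tip.
- marked_tip (a point): Free end of the lever to be shut: middle of the end of the bar, 65 mm from the pivot, 70 mm above the bench. Frame turns with the lever.
- plain_lever (a joint): The other lever, to be left alone; rad: 0 = open, bar along its pipe, pointing from the pivot to the box's -x; grows clockwise seen from above to 1.571 = shut on its stop, bar pointing to the box's +y (left). Starts at 0 to 0.25. Needs 0.12 N m (3 N at 45 mm from the pivot); stays where it is left.
- plain_tip (a point): Free end of the other lever, the same bar but with only a small 12 mm stud on its pivot in place of the disc; 70 mm above the bench. Frame turns with the lever.
- jar: Loose amber glass screw jar, 64 mm diameter, 75 mm high, stands on the bench beyond the right-hand end of the box. Origin: centre of its underside. Leave alone.
- tin: Loose aluminium tin, 60 mm diameter, 90 mm high, stands behind the left half of the box. Origin: centre of its underside. Leave alone.
- wrench: Loose steel wrench, 180 mm long, lying on the bench in front of the left half of the box, roughly along the box's y. Origin: under its middle. Leave alone.
- spanner: Loose shorter steel wrench, 140 mm long, lying on the bench beyond the left-hand end of the box, roughly along its x. Origin: under its middle. Leave alone.

How it is judged:
By the outcome, as a careful person would: the job done as asked, in the order asked, and still so for the second after the job is handed in, with the robot touching nothing.
It also fails if it takes over 51 s, if anything falls off the work surface, if the arm or the gripper's body presses on something with over 40 N, if the wrist force passes 120 N, or if a joint passes its speed limit or range.

## Working session

There is one attempt and no reset: what is moved stays moved. The work goes in short steps, each a Python script; the robot and the scene stay as the last script left them, time stands still between calls to the robot, and variables do not carry over. Pictures are saved under pics/ and viewed, at most 10 in all, crops included, and the job is handed in when it is done.

```bash
mkdir -p pics; ls
cat > h.py <<'E'
from rig import *
import numpy as np, cv2
def snap(n,f):
    s=sense(); im,d=camera(n); cv2.imwrite(f'pics/{f}.png',im[:,:,::-1]); np.savez(f'pics/{f}.npz',d=d,p=s['position'],R=s['tcp_rot']); return im,d,s
def world(n,f,px,z=None):
    c=camera_params(n); q=np.load(f'pics/{f}.npz'); K=np.array(c['K'])
    if n=='wrist':
        T=np.array(c['tool_from_camera']); R=q['R']@T[:3,:3]; t=q['p']+q['R']@T[:3,3]
    else: R=np.array(c['rotation']); t=np.array(c['position'])
    out=[]
    for u,v in px:
        r=np.append(cv2.undistortPoints(np.array([[[u,v]]],float),K,np.array(c['dist'],float))[0,0],1)
        D=q['d'][int(round(v)),int(round(u))]
        w=R@r
        k=D if z is None else (z-t[2])/w[2]
        out.append(t+w*k)
    return np.array(out)
E
python3 - <<'E'
from h import *
snap('top','top0'); snap('scene','sc0')
print(camera_params('top')); s=sense(); print(s['time_s'],s['tcp_rot'])
E
```

```text
pics
{'K': array([[418.63922358,   0.        , 272.29708291],
       [  0.        , 418.63922358, 214.70238867],
       [  0.        ,   0.        ,   1.        ]]), 'dist': array([0.02609724, 0.        , 0.        , 0.        , 0.        ]), 'position': array([0.4386756 , 0.0548656 , 1.09328775]), 'rotation': array([[ 0.02803666, -0.99126072,  0.12890358],
       [-0.99958731, -0.02860928, -0.00259237],
       [ 0.00625755, -0.1287777 , -0.99165374]])}
0.1 [[-9.08238586e-01  4.18452200e-01 -6.53309533e-04]
 [ 4.18452702e-01  9.08237176e-01 -1.60223991e-03]
 [-7.71008093e-05 -1.72859525e-03 -9.99998503e-01]]
```

View pics/top0.png

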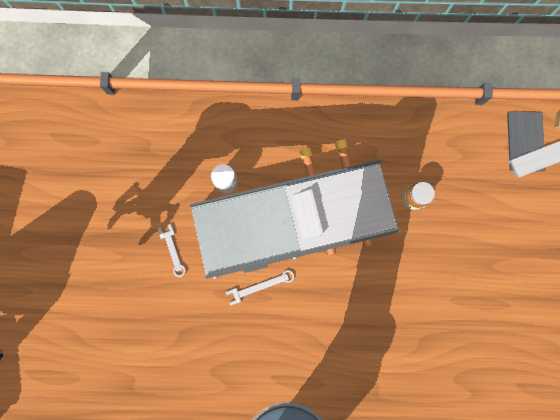

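View pics/sc0.png

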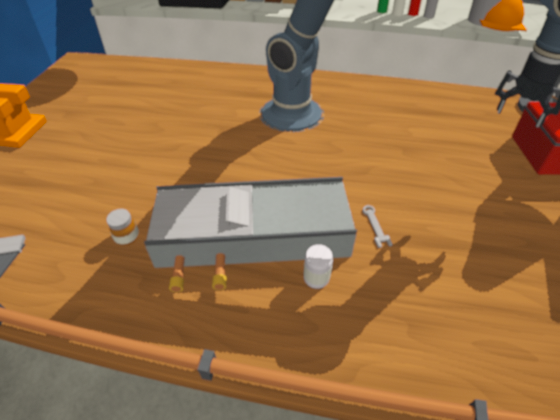

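The top view shows the box from about (192,206) to (397,231), with its ramp near (308,213). I'll enlarge this area.

Run:
```python
import cv2
im=cv2.imread('pics/top0.png')[135:305,180:445]
cv2.imwrite('pics/top0c.png',cv2.resize(im,None,fx=3,fy=3,interpolation=cv2.INTER_CUBIC))
```

```text
(no output)
```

View pics/top0c.png

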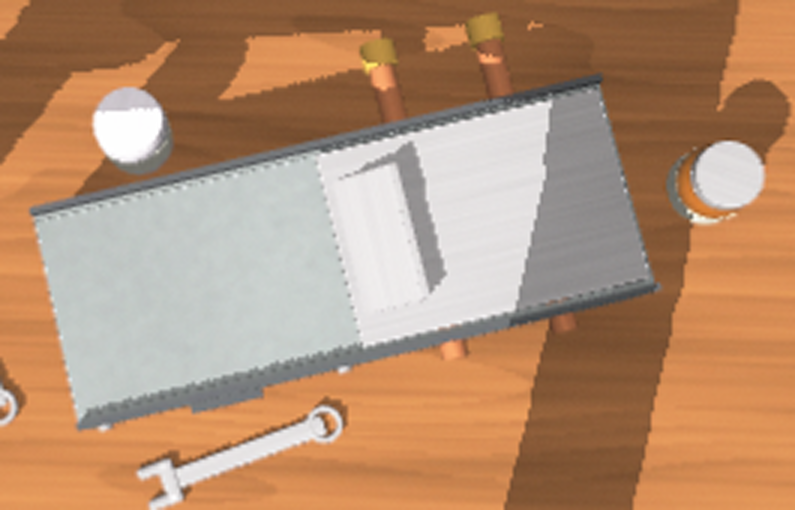

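The box corners in the crop are at (32,210), (600,77) and (657,287). The ramp top edge runs about (395,160)-(428,298). I'll check it with the depth map.

Run:
```python
from h import *
c=lambda L:[(180+u/3-1/3,135+v/3-1/3) for u,v in L]
P=world('top','top0',c([(32,210),(600,77),(657,287),(80,418)]),.098); print(P.round(4))
for a in (0,1,2,3): print(np.linalg.norm(P[a]-P[(a+1)%4]).round(4))
yb=(P[0]-P[1])+(P[3]-P[2]); th=np.arctan2(-yb[0],yb[1]); 
ctr=P.mean(0); R=np.array([[np.cos(th),-np.sin(th),0],[np.sin(th),np.cos(th),0],[0,0,1]])
ctr[2]=0; print('th',th,'ctr',ctr)
# depth cloud in box frame
d=np.load('pics/top0.npz')['d']
px=[(u,v) for v in range(150,290) for u in range(185,405)]
W=world('top','top0',px); B=(W-ctr)@R
m=B[:,2]>.088; m&=B[:,2]<.13
print('extent of z>.088', np.percentile(B[m],[0.5,99.5],axis=0).round(4))
r=(B[:,2]>.108)&(B[:,2]<.13)&(abs(B[:,0])<.1); print('ramp>.108',np.percentile(B[r],[1,99],axis=0).round(4), r.sum())
for y in np.arange(-.06,.04,.006):
    k=(abs(B[:,1]-y)<.003)&(abs(B[:,0])<.03); print(y.round(3),np.median(B[k,2]).round(4))
print(world('top','top0',c([(728,175),(378,45),(487,18)]),.07))
```

```text
[[ 0.5867  0.2495  0.098 ]
 [ 0.7092 -0.2056  0.098 ]
 [ 0.5392 -0.25    0.098 ]
 [ 0.4232  0.2032  0.098 ]]
0.4713
0.1757
0.4679
0.1699
th 0.25679304798265984 ctr [ 0.56454094 -0.00070856  0.        ]
extent of z>.088 [[-0.0918 -0.2318  0.0881]
 [ 0.158   0.2274  0.1164]]
ramp>.108 [[-0.0542 -0.0544  0.1081]
 [ 0.0535 -0.0302  0.1184]] 409
-0.06 0.0937
-0.054 0.1152
-0.048 0.1142
-0.042 0.1117
-0.036 0.1086
-0.03 0.1056
-0.024 0.1035
-0.018 0.1003
-0.012 0.0969
-0.006 0.0947
-0.0 0.0926
0.006 0.0864
0.012 0.0848
0.018 0.0852
0.024 0.0852
0.03 0.085
0.036 0.0853
[[ 0.63664606 -0.31804486  0.07      ]
 [ 0.73897884 -0.02707296  0.07      ]
 [ 0.76494255 -0.11822318  0.07      ]]
```

```bash
cat >> h.py <<'E'
th=0.2568; C=np.array([.5645,-.0007,0])
def Rz(a): return np.array([[np.cos(a),-np.sin(a),0],[np.sin(a),np.cos(a),0],[0,0,1]])
RB=Rz(th)
def bw(x,y,z): return C+RB@np.array([x,y,z])
def ori(a=0): # tool x along box +y turned clockwise by a; z down
    return Rz(th-a)@np.array([[0,1,0],[1,0,0],[0,0,-1.]])
def box(p): return RB.T@(np.array(p)-C)
E
python3 - <<'E'
from h import *
command_gripper(0.0)
for a in (0,np.pi/2,np.pi,1.5*np.pi):
    print(a,inverse_kinematics(bw(0,-.1,.2),ori(a)))
movep(bw(0,-.095,.2),ori()); print(sense()['joint_pos'],sense()['time_s'])
move_l(bw(0,-.095,.125),feed=.15)
r=move_l(bw(0,.18,.125),feed=.08,until_force=20)
s=sense(); print(r,box(s['position']),s['wrist_force'],s['time_s'])
E
```

```text
0 [-0.33627017  0.40695562  0.57204417  1.78371758 -0.25344645  1.0247148
  0.58822299]
1.5707963267948966 [-0.44988005  0.4411977   0.73697032  1.78967806 -0.33894729  1.04139764
 -0.90047636]
3.141592653589793 [-0.66716836  0.58784968  1.11538432  1.79969626 -0.58309229  1.13031646
 -2.23896417]
4.71238898038469 [-0.20348246  0.38321541  0.38982315  1.77626905 -0.16808394  1.01477762
  2.07749941]
[-0.34225576  0.40269719  0.56499819  1.78793354 -0.24904072  1.02248564
  0.57649024] 3.5833
False [1.16597684e-05 1.79781560e-01 1.25011376e-01] [-0.17425637  0.59178452  0.26953413] 7.8167
```

Run:
```python
from h import *
snap('top','top1'); 
im=cv2.imread('pics/top1.png')[135:305,180:445]
cv2.imwrite('pics/top1c.png',cv2.resize(im,None,fx=3,fy=3,interpolation=cv2.INTER_CUBIC))
```

```text
(no output)
```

View pics/top1c.png

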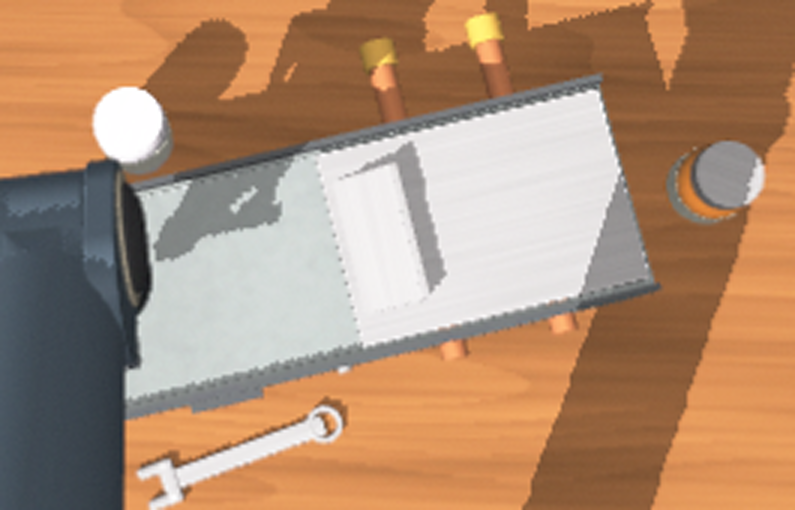

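The cover has not moved: the ramp is still at crop (335-440, 145-310). The fingers passed over or around it, so I'll check the gripper.

Run:
```python
from h import *
s=sense(); print({k:np.round(s[k],4) for k in s})
snap('wrist','w1'); print(camera_params('wrist')['tool_from_camera'].round(3))
```

```text
{'time_s': np.float64(7.8667), 'joint_pos': array([-0.7932,  0.4108,  0.5044,  1.9686, -0.2654,  0.8265,  0.1141]), 'qd': array([-0.0028, -0.0001, -0.0008,  0.0002,  0.0006,  0.001 ,  0.0009]), 'joint_efforts': array([-9.30000e-03, -3.88424e+01,  5.06480e+00, -1.85843e+01,
        8.90000e-03,  1.10000e-03,  0.00000e+00]), 'position': array([0.5188, 0.1732, 0.125 ]), 'tcp_rot': array([[-2.538e-01,  9.673e-01,  0.000e+00],
       [ 9.673e-01,  2.538e-01, -1.000e-04],
       [-1.000e-04,  0.000e+00, -1.000e+00]]), 'wrist_force': array([ 0.1599,  0.1466, -0.6039]), 'ft_torque': array([ 0.0484,  0.0059, -0.0041]), 'gripper_force': np.float64(0.0), 'finger_gap': np.float64(-0.0)}
[[-0.    -0.96  -0.279  0.07 ]
 [ 1.     0.    -0.    -0.   ]
 [ 0.    -0.279  0.96  -0.144]
 [ 0.     0.     0.     1.   ]]
```

View pics/w1.png

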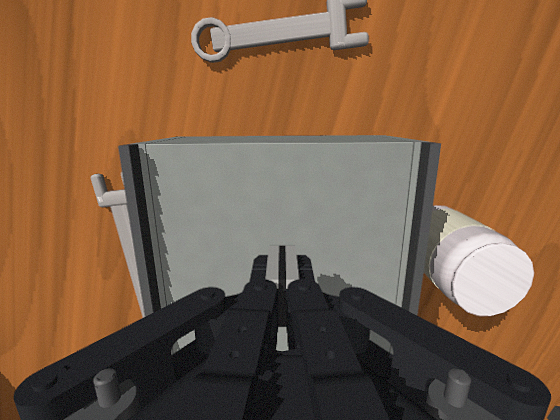

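Run:
```python
from h import *
px=[(u,v) for v in range(244,290,6) for u in (262,274,282,290,303)]
W=world('wrist','w1',px); q=np.load('pics/w1.npz'); T=(W-q['p'])@q['R']
for p,w,t in zip(px,W,T): print(p,box(w).round(3),t.round(3))
```

```text
(262, 244) [-0.013  0.171  0.085] [-0.008 -0.013  0.04 ]
(274, 244) [-0.005  0.172  0.086] [-0.008 -0.005  0.039]
(282, 244) [-0.     0.172  0.085] [-0.008 -0.     0.04 ]
(290, 244) [0.005 0.172 0.086] [-0.008  0.005  0.039]
(303, 244) [0.014 0.172 0.086] [-0.008  0.014  0.039]
(262, 250) [-0.013  0.168  0.086] [-0.012 -0.013  0.039]
(274, 250) [-0.004  0.19   0.136] [ 0.01  -0.004 -0.011]
(282, 250) [-0.     0.19   0.136] [ 0.01  -0.    -0.011]
(290, 250) [0.004 0.191 0.137] [ 0.011  0.004 -0.011]
(303, 250) [0.014 0.168 0.086] [-0.012  0.014  0.039]
(262, 256) [-0.01   0.187  0.135] [ 0.007 -0.01  -0.01 ]
(274, 256) [-0.004  0.19   0.142] [ 0.01  -0.004 -0.017]
(282, 256) [-0.     0.19   0.142] [ 0.01  -0.    -0.017]
(290, 256) [0.003 0.19  0.143] [ 0.011  0.003 -0.018]
(303, 256) [0.01  0.187 0.135] [ 0.007  0.01  -0.01 ]
(262, 262) [-0.01   0.186  0.14 ] [ 0.006 -0.01  -0.015]
(274, 262) [-0.004  0.19   0.148] [ 0.01  -0.004 -0.023]
(282, 262) [-0.     0.19   0.149] [ 0.011 -0.    -0.024]
(290, 262) [0.003 0.19  0.149] [ 0.011  0.003 -0.024]
(303, 262) [0.01  0.186 0.141] [ 0.007
[... 431 characters left out ...]
19   0.158] [ 0.01  -0.    -0.033]
(290, 274) [0.003 0.191 0.16 ] [ 0.011  0.003 -0.035]
(303, 274) [0.009 0.186 0.152] [ 0.006  0.009 -0.027]
(262, 280) [-0.008  0.192  0.167] [ 0.012 -0.008 -0.042]
(274, 280) [-0.003  0.19   0.163] [ 0.01  -0.003 -0.038]
(282, 280) [-0.     0.19   0.164] [ 0.01  -0.    -0.039]
(290, 280) [0.003 0.19  0.163] [ 0.01   0.003 -0.038]
(303, 280) [0.008 0.192 0.167] [ 0.012  0.008 -0.042]
(262, 286) [-0.007  0.193  0.172] [ 0.013 -0.007 -0.047]
(274, 286) [-0.003  0.191  0.17 ] [ 0.012 -0.003 -0.045]
(282, 286) [-0.     0.187  0.163] [ 0.007 -0.    -0.038]
(290, 286) [0.003 0.191 0.171] [ 0.012  0.003 -0.046]
(303, 286) [0.007 0.193 0.172] [ 0.013  0.007 -0.047]
```

The wrist depth puts the closed fingertips about 8 mm behind the TCP, not 25 mm ahead. That would explain passing over the ramp. I'll confirm with a gentle touch on the fixed housing.

Run:
```python
from h import *
move_l(bw(0,.13,.115),feed=.15)
r=move_l(bw(0,.13,.070),feed=.03,until_force=3)
s=sense(); print(r,box(s['position']),s['wrist_force'],s['time_s'])
```

```text
True [-1.20787249e-04  1.29939242e-01  8.46369101e-02] [-0.65801454  0.98984127  3.92290509] 9.3917
```

Contact came at TCP z = 0.0846, so the tips are level with the TCP. I'll redo the push 26 mm lower.

Run:
```python
from h import *
move_l(bw(0,.13,.135),feed=.15)
move_l(bw(0,-.095,.135),feed=.25)
move_l(bw(0,-.095,.101),feed=.1)
r=move_l(bw(0,.19,.101),feed=.1,until_force=20)
s=sense(); print(r,box(s['position']),s['wrist_force'],s['time_s'])
sleep(.2); s=sense(); print(box(s['position']),s['wrist_force'])
p=box(s['position'])
move_l(bw(0,p[1]-.01,.101),feed=.1); move_l(bw(0,p[1]-.01,.2),feed=.2)
move_l(bw(-.02,-.2,.2),feed=.3)
snap('wrist','w2'); print(sense()['time_s'])
```

```text
True [-0.00121444  0.15483381  0.10062047] [-0.20709093 -1.58548408  1.31902223] 13.6333
[-0.0019116   0.15432146  0.10018289] [ 1.33606035e-03 -1.58849014e+00  1.25979423e-01]
16.075
```

View pics/w2.png

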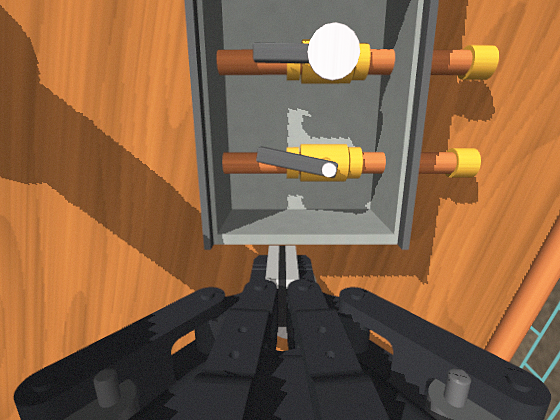

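The cover is open. The marked lever is the left one: disc at (333,51), bar tip at (254,52) and nearly open. The plain lever has its stud at (329,170) and its tip at (258,154).

Run:
```python
from h import *
for p,z in (((333,51),.08),((254,52),.076),((329,170),.08),((258,154),.076)):
    print(p,box(world('wrist','w2',[p],z)[0]).round(4))
snap('top','top2')
px=[(u,v) for v in range(150,290) for u in range(185,405)]
B=(world('top','top2',px)-C)@RB
for y in (.003,.009,.015,.15,.156,.162,.168,.174):
    k=(abs(B[:,1]-y)<.003)&(abs(B[:,0])<.03); print(y,np.median(B[k,2]).round(4))
for a in (0,.8,1.57):print(inverse_kinematics(bw(.02,-.03,.06),ori(a)))
```

```text
(333, 51) [ 0.0197 -0.0752  0.08  ]
(254, 52) [-0.0434 -0.0753  0.076 ]
(329, 170) [ 0.0209 -0.1704  0.08  ]
(258, 154) [-0.0417 -0.1572  0.076 ]
0.003 0.093
0.009 0.0927
0.015 0.093
0.15 0.0932
0.156 0.0931
0.162 0.0934
0.168 0.114
0.174 0.1138
[-0.41275306  0.57956866  0.52233945  1.90732293 -0.40746798  0.76078079
  0.5959171 ]
[-0.52749928  0.6251879   0.69216402  1.91363594 -0.54781859  0.79970009
 -0.07685045]
[-0.64319225  0.69924413  0.88004659  1.91955049 -0.70833379  0.86725854
 -0.70341969]
```

Run:
```python
from h import *
P=np.array([.020,-.0752]); r=.039
def pose(a,gap,z=.062):
    u=np.array([-np.cos(a),np.sin(a)]); n=np.array([np.sin(a),np.cos(a)])
    c=P+r*u-(.018+gap)*n; return bw(c[0],c[1],z)
movep(pose(0,.018,.16),ori(0))
move_l(pose(0,.018),feed=.12)
mx=0
for a in np.linspace(0,np.pi/2,9):
    h=move_l(pose(a,0),ori(a),feed=.06,until_force=25)
    s=sense(); mx=max(mx,np.linalg.norm(s['wrist_force']))
    if h: print('hit',a,s['wrist_force']); break
h=move_l(pose(np.pi/2,-.012),feed=.03,until_force=12)
sleep(.2); s=sense(); print(h,mx,box(s['position']),RB.T@s['wrist_force'],s['time_s'])
a=np.pi/2; p=box(s['position'])
move_l(bw(p[0]-.012,p[1],p[2]),feed=.08); move_l(bw(p[0]-.012,p[1],.2),feed=.15)
move_l(bw(-.02,-.2,.2),ori(0),feed=.25)
snap('wrist','w3'); print(sense()['time_s'])
```

```text
True 2.5385893984803065 [ 0.00147318 -0.03538503  0.06081868] [-0.32550975 -0.31070332  0.40536922] 21.275
24.4083
```

View pics/w3.png

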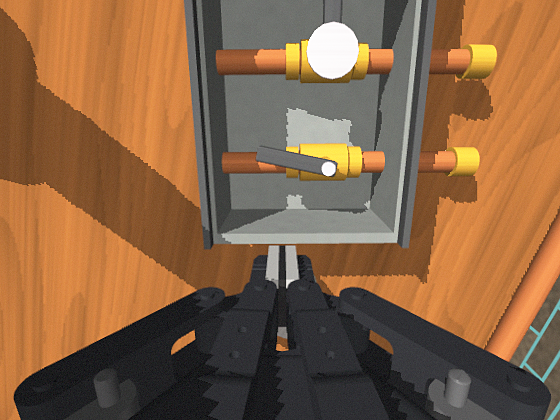

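The bar now points to +y, centred on the disc (columns 324-342, disc at 333). The plain lever is unchanged. I'll do a quick check that the cover is still parked, then hand in.

Run:
```python
from h import *
snap('top','top3')
px=[(u,v) for v in range(150,290) for u in range(185,405)]
for f in('top0','top2','top3'):
    B=(world('top',f,px)-C)@RB
    r=(B[:,2]>.1125)&(B[:,2]<.12)&(abs(B[:,0])<.05)&(B[:,1]>-.08); print(f,np.percentile(B[r,1],[2,10,50]).round(4),r.sum())
finish_job()
```

```text
top0 [-0.0544 -0.0534 -0.0488] 194
top2 [0.1659 0.1667 0.1712] 184
top3 [0.166  0.1668 0.1714] 197
the job is handed in; nothing more can be done
```

The job is handed in at about 24.5 s: the cover is pushed open until it hit its stop (about 0.22 m), the disc lever is shut square on its stop, and the plain lever is unchanged. A first push passed over the ramp because the fingertips sit about 25 mm higher than specified, so I touched the housing lightly to measure it. I kept clear of the jar, tin and wrenches but did not re-check them at the end.

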